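# Draw the next bin off the flow rack and clip it into the dock

## Task

Take the front (blue) bin from the little flow rack: draw it gently and slowly over the orange stop bar so that only this bin comes out and the two behind it roll forward to the bar by themselves, and slide its nose fully home under the yellow lip of the dock. Then press its raised tail down until it lies flat and the red spring catch has snapped out over its rear ledge. Leave the bottles, jars and tin as they stand.

Things in the scene. Friction and masses are not known exactly. Their poses are not given: they have to be found in the camera images.
- rack: gravity flow rack fixed on a plywood platform (top at z = 0.105 m), 126 mm wide, 102 mm inside its aluminium guides. Origin on the platform top on the rack's centre line, z up, +y downhill: lane of free-running grey rollers falling 12.5 degrees at y = -335 to -20 mm, orange stop bar, then a level dock from y = 0 (floor z = 12 mm, side guides to z = 39 mm). x and yaw of all = the rack's
- stop_bar (a point): top of the round orange stop bar (radius 8 mm) across the lane, 7 mm above the roller plane, 32 mm above the dock floor, at y = -6 mm of the rack. A bin drawn slowly over it climbs on its slanted nose, then tips nose-down into the dock. Pull low, near the bin's floor, here and in the dock: pulled high it pitches forward
- dock_in (a point): point on the dock floor where the origin of a bin fully home lies (y = 59 mm of the rack, z = 12 mm; play of 1.5 mm along the lane). Axes as the rack's
- lip_edge (a point): top of the yellow lip's free edge, at y = 107 mm of the rack; the lip reaches back over the dock from the nose stop (face at y = 119 mm). Its underside is 16 mm, its top 20 mm above the dock floor; the bin's nose goes under it up to the stop
- catch (a joint): red spring catch, middle of the dock's rear edge: 18 mm wide, 19 to 31 mm above the dock floor, bevelled on top. 0 = out, up to 0.006 m as it is pushed back. A bin drawn home rests its rear ledge on it, tail some 10 mm high; pressing the rear rim with roughly 9 to 18 N drives the ledge past and it springs out over it
- bin_first: blue open bin, first in the lane: 96 mm wide (x), 90 long (y, pointing downhill), 55 high, floor 3, end walls 4 mm thick, 0.33 kg, slick. Nose under the front wall: 14 mm long, slants up 38 degrees. Ledge on the rear wall: 6 mm out, 13.5 to 17.5 mm up. A 38 mm figure is stuck inside, 16 mm behind the centre; front 45 mm empty. Origin: centre of the underside
- bin_second: green bin of the same make, second in the lane, tilted with it; origin at the centre of the underside. A bin waiting at the stop bar has its origin about 61 mm uphill of the rack's origin (y = -61 mm of the rack)
- bin_third: yellow bin of the same make, third in the lane; origin at the centre of the underside. Bins queue at about 101 mm spacing, nose to tail
- b_paint_tan: bystander: cream paint bottle with tan cap, 36x36x108 mm, origin at the centre of its underside
- b_paint_blue: bystander: blue paint bottle with black cap, 38x38x106 mm, origin at the centre of its underside
- b_paint_black: bystander: black paint bottle, 38x38x104 mm, origin at the centre of its underside
- b_paint_red: bystander: red paint bottle with white cap, 38x38x118 mm, origin at the centre of its underside
- b_jar_red: bystander: red glaze jar with white cap, 42x42x42 mm, origin at the centre of its underside
- b_jar_green: bystander: green glaze jar with black cap, 42x42x46 mm, origin at the centre of its underside
- b_tin: bystander: flat green tin, 61x96x26 mm, origin at the centre of its underside

How it is judged:
By the outcome, as a careful person would: the job done as asked, in the order asked, and still so for the second after the job is handed in, with the robot touching nothing.
It also fails if it takes over 48 s, if anything falls off the work surface, if the arm or the gripper's body presses on something with over 40 N, if the wrist force passes 120 N, or if a joint passes its speed limit or range.

## Robot

A 7-joint arm with a two-finger parallel gripper is mounted at the origin on the work surface; the furniture and walls round the work are solid. World frame = base frame: x ahead of the robot, y to its left, z up, the work surface at z = 0. Lengths are in m, angles in rad, forces in N, time in s.
With the tool pointing down it reaches from about 0.425 to 0.875 m from the base axis. Payload 4.7 kg.
Tool frame: the origin (TCP) lies on the mounting face of the last link; the fingertips stand 182 mm ahead of it and the grasp point (between the pads) lies 164 mm ahead of it (ctrl.finger_overhang is the distance from the TCP to the fingertips, in m); z points along the fingers, y is the line along which they close (so a half turn about z gives the same grasp; the last joint's range is limited). The gripper opens to 87 mm and grips with 3 to 60 N. Pads are 19 mm wide; open, the fingers measure 117 mm over their backs; the gripper's body (75 mm by 190 mm) begins 51 mm behind the grasp point.
Start: joints at [0.014, 0.321, -0.07, 1.45, 0.023, 1.371, -0.057], TCP at [0.65, -0, 0.405] pointing down, gripper open.
Joint ranges: [-2.86, 2.86], [-0.3, 2.09], [-1.38, 1.24], [0.06, 2.45], [-1.56, 4.7], [0.09, 2.05], [-2.69, 2.69]. Speed limits (rad/s): [2.57, 2.57, 3.14, 3.14, 3.14, 3.14, 3.14].

## Interface

Orientations are given as a rotation vector (axis times angle).
In Python, from bench import ctrl gives the robot as it stands.
- The arm moves only by the shell command python3 -m jog 'ROWS' [FORCE]. ROWS is a JSON object of lists of equal length, an entry for each row: "translation": the shift along the tool's x, y, z as a fraction of full scale, a list of three; "yaw": the turn about the tool's z as a fraction of full scale; "jaw": the closure, from 0 (fully open) to 1 (shut). In form: {"translation": [[dx, dy, dz], ...], "yaw": [yaw, ...], "jaw": [jaw, ...]}. A call has 1 to 8 rows; each row is the pose to reach, as a shift and turn from the pose commanded when the call began, along the tool's axes at that moment, turning the shorter way round; what a row does not reach only later rows make up. Full scale, the value 1, is 0.2 m for a shift and 180 degrees for a turn. A row lasts 1/8 s, in which the tool goes at most 62.5 mm and 10.7 degrees, less where a joint would pass 70% of its speed; a pose out of reach is approached as far as the arm can. A call with a number of a shift or a turn outside -1 to 1 is refused whole. A call with a gripper value outside its range is refused whole. The fingers move at their own pace and stop on an object; FORCE is the grip in N (left out, the last holds). Time passes only in rows, so rows that repeat a pose let the fingers close. It gives the time, the measured TCP pose, the force, the opening and the grip force at its end, in the units of the state.
- ctrl.get_state(): the state, without advancing time (a new reading comes with each control period).
- ctrl.get_image(name): name is "scene" or "side" or "wrist"; returns a dict with "pixels" (420x560x3 uint8, blue, green, red), "fx", "fy", "cx", "cy" (pixels), "R" (3x3) and "t" (3): a world point X has camera coordinates R X + t; the wrist camera has in their place "mount" (4x4, takes a point from camera to tool coordinates, whose origin is the TCP and whose axes are the flange's). Camera axes: x right, y down, z forward; pixel columns grow to the right and rows downward; lengths in m; the calibration is good to about 2 mm. The wrist camera is an equidistant fisheye: a pixel r from the principal point sees the ray r / f radians off the axis. A picture is of the moment at which its call begins: read the wrist's pose just before it. There is no depth.
- ctrl.close_job(): hands the job in; it is judged then, once.
Trained networks look in a picture, given as the dict that the camera call returned (one of the last four; its "shot" number tells which), for a name from the list of things; names that differ only in an ending like _2 or _b are one class to them, and where a whole thing is asked for, a point or a joint stands for the part that bears it (a point fixed in the world has none). Each returns a list of dicts, best first, with "p" (0 to 1); they miss things now and then, are a little off and sometimes report something else, mostly with a low value. They report only what shows in the picture. A call takes as long as a camera call.
- ctrl.silhouettes(label, picture): "region" (420x560 bool, what is visible of it) and "at" ([column, row] in pixels, amid what is visible of it).
The state is a dict: "time": time; "joint_positions": joint angles; "qd": joint speeds; "joint_torque": joint torques, N m; "position": TCP position; "tool_rot": TCP orientation; "ft_force": force on the tool from outside, world axes, zero at the start; "torque": the same for the moment, N m; "grip_width": opening from 0.0 (shut) to 1.0 (fully open); "grip_force": force on a finger pad.
Only numpy, scipy, OpenCV 4.12 (cv2) and the standard library are available. Lean on these libraries where they do the work, as an engineer would, in place of code of your own. Each camera call takes 0.05 s, during which the arm holds its last target. There are 200 camera calls.

## Working session

There is one attempt and no reset: what is moved stays moved. The work goes in short steps, Python scripts to look and compute and a shell command to move; the robot and the scene stay as the last step left them, time stands still between calls to the robot, and variables do not carry over. Pictures are saved under pics/ and viewed, at most 10 in all, crops included, and the job is handed in when it is done.

```bash
ls; mkdir -p pics; python3 - <<'E'
from bench import ctrl
import cv2,numpy as np
s=ctrl.get_state();print({k:np.round(v,3).tolist() for k,v in s.items()}, ctrl.finger_overhang)
ims=[]
for n in("scene","side","wrist"):
    im=ctrl.get_image(n);cv2.imwrite(f"pics/{n}0.png",im["pixels"]);print(n,{k:np.round(v,4).tolist() for k,v in im.items() if k!="pixels"})
    for l in("rack","bin_first","bin_second","bin_third","stop_bar","lip_edge","catch"):
        try:
            r=ctrl.silhouettes(l,im);print(l,[(round(d["p"],2),np.round(d["at"]).tolist(),int(d["region"].sum())) for d in r[:2]])
        except Exception as e:print(l,e)
E
```

```text
pics
{'time': 0.0, 'joint_positions': [0.014, 0.322, -0.07, 1.452, 0.023, 1.371, -0.057], 'qd': [-0.0, -0.0, 0.001, 0.001, -0.001, -0.002, 0.0], 'joint_torque': [-0.0, -49.128, -0.404, -31.253, -0.064, 0.044, 0.0], 'position': [0.65, -0.0, 0.404], 'tool_rot': [-2.22, -2.221, 0.002], 'ft_force': [-0.501, -0.142, 0.22], 'torque': [0.034, 0.019, 0.032], 'grip_force': 0.0, 'grip_width': 0.998} 0.1822
scene {'fx': 472.1199, 'fy': 472.1199, 'cx': 271.2967, 'cy': 215.1555, 'R': [[-0.6741, -0.7386, -0.0115], [-0.3747, 0.3553, -0.8564], [0.6366, -0.573, -0.5162]], 't': [0.3243, 0.3392, 0.8894], 'shot': 1}
rack [(0.86, [250.0, 230.0], 4821)]
bin_first [(0.61, [267.0, 204.0], 1710)]
bin_second [(0.64, [299.0, 183.0], 1432)]
bin_third [(0.77, [336.0, 163.0], 1224)]
stop_bar [(0.92, [251.0, 230.0], 4456)]
lip_edge [(0.89, [251.0, 230.0], 4500), (0.5, [299.0, 183.0], 1382)]
catch [(0.5, [244.0, 227.0], 27)]
side {'fx': 503.9722, 'fy': 503.9722, 'cx': 277.5002, 'cy': 210.4497, 'R': [[0.9997, 0.0207, -0.0096], [0.0029, -0.5304, -0.8477], [-0.0227, 0.8475, -0.5304]], 't': [-0.5501, 0.0791, 1.4396], 'shot': 2}
rack [(0.62, [264.0, 234.0], 2844), (0.51, [224.0, 336.0], 846)]
bin_first [(0.75, [272.0, 178.0], 484)]
bin_second [(0.93, [266.0, 192.0], 691)]
bin_third [(0.72, [254.0, 211.0], 1387)]
stop_bar [(0.58, [263.0, 234.0], 2951), (0.45, [272.0, 180.0], 468)]
lip_edge [(0.85, [262.0, 239.0], 2615)]
catch []
wrist {'fx': 325.1923, 'fy': 325.1923, 'cx': 275.7559, 'cy': 203.503, 'mount': [[-0.0002, -0.9618, -0.2739, 0.0751], [1.0, 0.0002, -0.0014, -0.0004], [0.0014, -0.2739, 0.9618, 0.0203], [0.0, 0.0, 0.0, 1.0]], 'shot': 3}
rack [(0.97, [158.0, 109.0], 24614)]
bin_first [(0.86, [127.0, 216.0], 8505)]
bin_second [(0.69, [330.0, 2.0], 144)]
bin_third [(0.22, [164.0, 108.0], 24151)]
stop_bar [(0.63, [163.0, 106.0], 24370)]
lip_edge [(0.71, [162.0, 109.0], 24393)]
catch [(0.62, [138.0, 172.0], 364)]
```

```bash
python3 - <<'E'
import cv2,numpy as np
a=cv2.imread("pics/scene0.png")[100:330,130:430];cv2.imwrite("pics/scene_c.png",cv2.resize(a,None,fx=2.6,fy=2.6,interpolation=cv2.INTER_CUBIC))
E
```

```text
(no output)
```

View pics/wrist0.png

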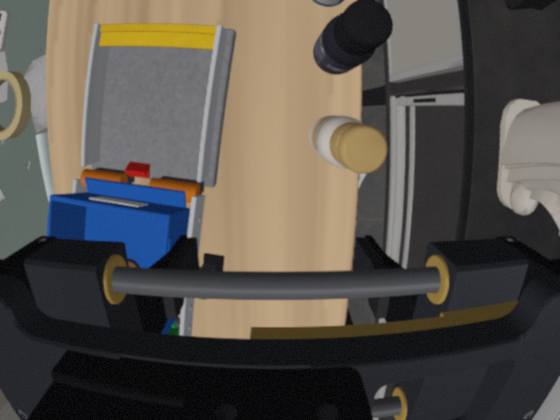

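View pics/scene_c.png

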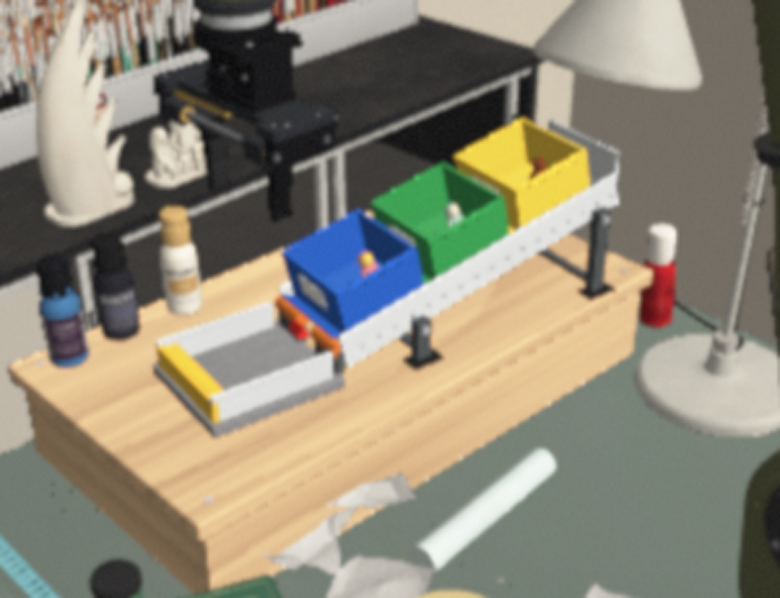

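The wrist picture shows the dock with its yellow lip at (103–215, 35), the red catch at (138,170) and the stop bar at row ~183. The blue bin is below them and the bottles are clear to the right at (330,135) and (345,45). Lane order in the scene is blue, green, yellow.

```bash
cat > h.py <<'E'
import cv2,numpy as np
from bench import ctrl
from scipy.spatial.transform import Rotation as Ro
def wray(im,s,uv):
    d=(np.array(uv,float)-[im["cx"],im["cy"]])/im["fx"];r=np.hypot(*d)
    c=np.r_[d/r*np.sin(r),np.cos(r)];M=np.array(im["mount"]);R=Ro.from_rotvec(s["tool_rot"]).as_matrix()
    return R@M[:3,3]+s["position"],R@M[:3,:3]@c
def sray(im,uv):
    R=np.array(im["R"]);c=np.r_[(uv[0]-im["cx"])/im["fx"],(uv[1]-im["cy"])/im["fy"],1]
    return -R.T@im["t"],R.T@c
def hit(o,d,z): return (o+d*(z-o[2])/d[2])
def mask(im,h0,h1,smin=150,vmin=90):
    h=cv2.cvtColor(im["pixels"],cv2.COLOR_BGR2HSV);return cv2.inRange(h,(h0,smin,vmin),(h1,255,255))
def st():
    s=ctrl.get_state();return s
E
python3 - <<'E'
from h import *
s=st();w=ctrl.get_image("wrist");sc=ctrl.get_image("scene")
def blobs(m,box):
    q=np.zeros_like(m);a,b,c,d=box;q[b:d,a:c]=m[b:d,a:c]
    c=max(cv2.findContours(q,0,cv2.CHAIN_APPROX_NONE)[0],key=cv2.contourArea);return c
for nm,im,ray,yb,rb in(("wrist",w,lambda p:wray(w,s,p),(60,0,250,70),(110,150,165,185)),("scene",sc,lambda p:sray(sc,p),(180,220,225,275),(230,215,260,245))):
    c=blobs(mask(im,20,32),yb);ap=cv2.approxPolyDP(c,3,True)[:,0]
    for p in ap:print(nm,"lip",p,np.round(hit(*ray(p),0.137),4))
    c=blobs(mask(im,0,5)|mask(im,174,179),rb)[:,0]
    print(nm,"catch",c.min(0),c.max(0),len(c),[np.round(hit(*ray(p),0.148),4) for p in (c.mean(0),(c[:,0].min(),c[:,1].min()),(c[:,0].max(),c[:,1].min()))])
for l in("b_paint_tan","b_paint_black","b_paint_blue","bin_first"):
    for d in ctrl.silhouettes(l,w)[:1]:
        print(l,round(d["p"],2),d["at"],np.round(hit(*wray(w,s,d["at"]),0.105+.05),3))
E
python3 - <<'E'
import cv2
a=cv2.imread("pics/wrist0.png")[10:280,40:240];cv2.imwrite("pics/w_c.png",cv2.resize(a,(440,594),interpolation=cv2.INTER_CUBIC))
E
```

```text
wrist lip [100  29] [0.503  0.1556 0.137 ]
wrist lip [100  45] [0.5037 0.1412 0.137 ]
wrist lip [211  48] [0.6002 0.1271 0.137 ]
wrist lip [215  26] [0.6031 0.1448 0.137 ]
wrist lip [107  24] [0.5098 0.1588 0.137 ]
wrist catch [124 163] [148 177] 63 [array([0.5411, 0.0349, 0.148 ]), array([0.5292, 0.0411, 0.148 ]), array([0.5505, 0.0403, 0.148 ])]
scene lip [191 234] [0.6069 0.1419 0.137 ]
scene lip [212 261] [0.4854 0.1693 0.137 ]
scene lip [209 252] [0.5174 0.1541 0.137 ]
scene lip [213 248] [0.5239 0.1382 0.137 ]
scene lip [197 233] [0.6006 0.129  0.137 ]
scene catch [241 223] [248 229] 17 [array([0.5333, 0.0388, 0.148 ]), array([0.5493, 0.0348, 0.148 ]), array([0.5376, 0.0225, 0.148 ])]
b_paint_tan 0.69 [161.3, 107.8] [0.566 0.082 0.155]
b_paint_black 0.56 [353.7, 37.2] [0.704 0.132 0.155]
b_paint_blue 0.69 [331.8, 1.5] [0.689 0.159 0.155]
bin_first 0.82 [125.5, 215.5] [ 0.529 -0.     0.155]
```

View pics/w_c.png

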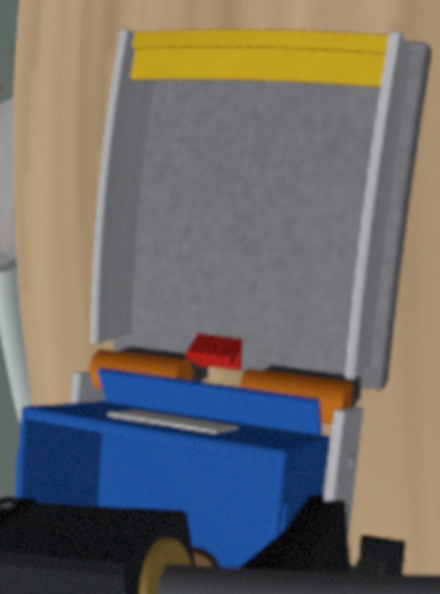

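```bash
python3 - <<'E'
from h import *
s=st();w=ctrl.get_image("wrist")
f=lambda c:(40+c[0]/2.2,10+c[1]/2.2)
P=lambda c,z:hit(*wray(w,s,f(c)),z)[:2]
L=[P(c,.144) for c in((133,34),(101,340))];Rr=[P(c,.144) for c in((387,37),(346,376))]
lip=[P(c,.137) for c in((133,79),(380,86))]
from scipy.optimize import least_squares
def res(p):
    u=np.array([np.cos(p[2]),np.sin(p[2])]);v=np.array([-u[1],u[0]]);o=p[:2]
    return [(q-o)@u+.051 for q in L]+[(q-o)@u-.051 for q in Rr]+[(q-o)@v-.107 for q in lip]
r=least_squares(res,[.54,.03,-.14]);print(r.x,np.degrees(r.x[2]),np.round(np.array(r.fun)*1e3,1))
for q in(P((215,335),.148),P((190,362),.136),P((241,362),.136)):
    u=np.array([np.cos(r.x[2]),np.sin(r.x[2])]);v=np.array([-u[1],u[0]]);print("catch",np.round([(q-r.x[:2])@u,(q-r.x[:2])@v],4))
E
```

```text
[ 0.53823844  0.02715768 -0.14645552] -8.391283430773855 [ 1.7  0.5 -1.6 -0.6 -0.1  0.1]
catch [0.0013 0.0144]
catch [-0.014   0.0003]
catch [0.0074 0.0029]
```

```bash
python3 -m jog '{"translation":[[-0.01,-0.15,-0.075],[-0.047,-0.35,-0.075],[-0.047,-0.5,-0.075],[-0.047,-0.586,-0.075],[-0.047,-0.586,-0.075],[-0.047,-0.586,-0.075]],"yaw":[0.02,0.0467,0.0467,0.0467,0.0467,0.0467],"jaw":[1,1,1,1,1,1]}' 20
python3 - <<'E'
from h import *
s=st();print({k:np.round(s[k],4).tolist() for k in("time","position","tool_rot","grip_width","ft_force")})
w=ctrl.get_image("wrist");cv2.imwrite("pics/w1.png",w["pixels"])
E
```

```text
time: 2.3
position: [0.5333, -0.0094, 0.42]
tool_rot: [2.378, 2.052, 0.001]
ft_force: [-0.4, 0.5, 0.5]
grip_width: 0.404
grip_force: 0.0
{'time': 2.3, 'position': [0.5333, -0.0094, 0.42], 'tool_rot': [2.3777, 2.0523, 0.0012], 'grip_width': 0.4035, 'ft_force': [-0.388, 0.488, 0.4965]}
```

View pics/w1.png

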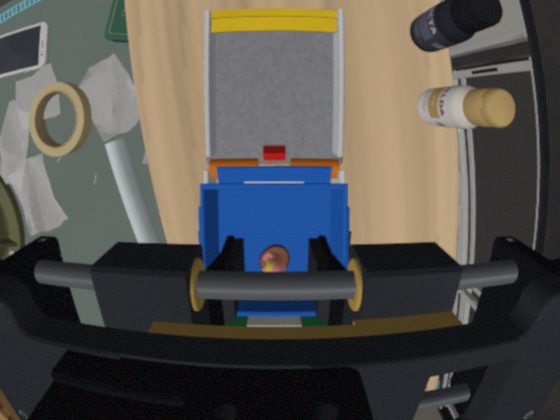

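The wrist view now has the rack square to the tool: centre column ~274, lip edge at row ~31, catch at (274,152), front rim of the blue bin at row ~184. The two fingers are still closing either side of the figure. I'll refit the pose from this view.

```bash
python3 - <<'E'
from h import *
s=st();w=ctrl.get_image("wrist")
P=lambda c,z:hit(*wray(w,s,c),z)[:2]
c=max(cv2.findContours(mask(w,20,32)[:60],0,1)[0],key=cv2.contourArea)[:,0]
q=lambda x0:c[(abs(c[:,0]-x0)<6)][:,1].max()
print(c.min(0),c.max(0),q(225),q(325))
o=np.array([.5382,.0272])
for ang in(-8.39,):
    a=np.radians(ang);u=np.array([np.cos(a),np.sin(a)]);v=np.array([-u[1],u[0]])
    for n,p,z in(("lipL",(225,q(225)+.5),.137),("lipR",(325,q(325)+.5),.137),("lipl",(c[:,0].min(),25),.137),("lipr",(c[:,0].max(),25),.137),("guideL",(211,150),.144),("guideR",(336,150),.144),("catchtopfront",(274,147),.148),("rimF",(274,184),.198),("rimL",(203,186),.198),("rimR",(347,186),.198),("barF",(325,163),.149)):
        d=P(p,z)-o;print(n,np.round([d@u*1e3,d@v*1e3],1))
m=mask(w,0,5)|mask(w,174,179);y,x=np.nonzero(m[140:162,255:295]);print("catch px",x.min()+255,x.max()+255,y.min()+140,y.max()+140)
E
```

```text
[211   8] [336  32] 31 31
lipL [-40.7 106.8]
lipR [ 39.5 106.7]
lipl [-52.2 113.2]
lipr [ 48.6 112.9]
guideL [-51.6   9.8]
guideR [47.9  9.7]
catchtopfront [-1.4 12. ]
rimF [-1.1 -6.3]
rimL [-47.   -7.4]
rimR [46.  -7.5]
barF [38.6 -0.2]
catch px 263 284 147 159
```

```bash
python3 -m jog '{"translation":[[0,-0.008,0.03],[0,-0.008,0.06],[0,-0.008,0.1],[0,-0.008,0.18],[0,-0.008,0.26],[0,-0.008,0.34],[0,-0.008,0.39],[0,-0.008,0.39]],"yaw":[0,0,0,0,0,0,0,0],"jaw":[1,1,1,1,1,1,1,1]}' 20
python3 - <<'E'
from h import *
w=ctrl.get_image("wrist");cv2.imwrite("pics/w2.png",w["pixels"]);s=ctrl.get_image("side");sc=ctrl.get_image("scene")
a=cv2.resize(sc["pixels"][140:280,170:350],None,fx=3,fy=3);cv2.imwrite("pics/s2.png",a)
E
```

```text
time: 3.4
position: [0.5309, -0.0092, 0.3407]
tool_rot: [-2.377, -2.052, 0.002]
ft_force: [-0.5, 0.7, -0.1]
grip_width: 0.004
grip_force: 0.0
```

View pics/s2.png

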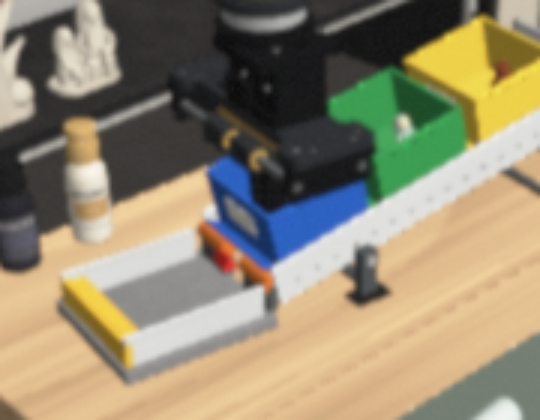

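The closed fingers are inside the front of the blue bin and touching nothing. I'll approach the front wall, then draw.

```bash
python3 -m jog '{"translation":[[0.015,0,0.004],[0.03,0,0.006],[0.037,0,0.006],[0.043,0,0.006],[0.049,0,0.006],[0.055,0,0.006],[0.061,0,0.006],[0.067,0,0.006]],"yaw":[0,0,0,0,0,0,0,0],"jaw":[1,1,1,1,1,1,1,1]}'
```

```text
time: 4.55
position: [0.5332, 0.0018, 0.3415]
tool_rot: [2.378, 2.048, -0.003]
ft_force: [-2.0, -7.4, 6.6]
grip_width: 0.004
grip_force: 4.6
```

```bash
python3 -m jog '{"translation":[[0.006,0,0],[0.012,0,0],[0.018,0,0],[0.024,0,0],[0.030,0,0],[0.036,0,0],[0.042,0,0],[0.048,0,0]],"yaw":[0,0,0,0,0,0,0,0],"jaw":[1,1,1,1,1,1,1,1]}'; python3 - <<'E'
from h import *
s=st();w=ctrl.get_image("wrist");sc=ctrl.get_image("scene");cv2.imwrite("pics/a3.png",np.hstack([w["pixels"][:,160:400],cv2.resize(sc["pixels"][150:290,170:350],(540,420))]))
E
```

```text
time: 5.55
position: [0.5349, 0.0076, 0.3432]
tool_rot: [2.378, 2.041, -0.007]
ft_force: [-5.4, -14.7, 14.4]
grip_width: 0.005
grip_force: 9.3
```

View pics/a3.png

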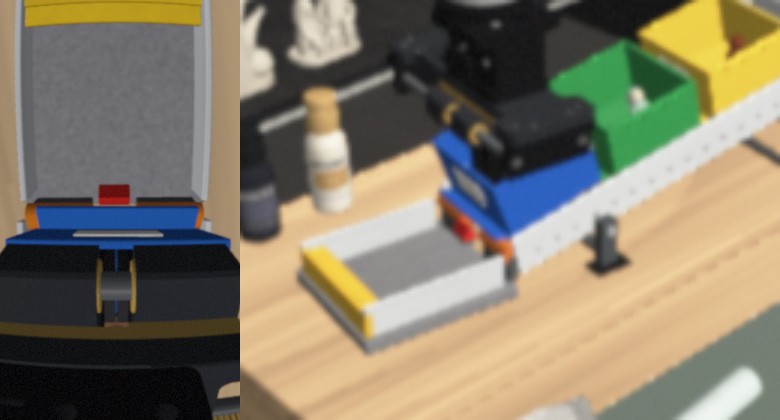

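The forces show the finger holding the nose down (15 N back, 14 N up) while it climbs the bar. I'll raise the tip so the bin can climb.

```bash
python3 -m jog '{"translation":[[0,0,-0.012],[0,0,-0.022],[0,0,-0.03],[0.006,0,-0.035]],"yaw":[0,0,0,0],"jaw":[1,1,1,1]}'
```

```text
time: 6.15
position: [0.5347, 0.0155, 0.3473]
tool_rot: [-2.377, -2.053, 0.0]
ft_force: [-0.5, -0.2, 1.0]
grip_width: 0.006
grip_force: 0.0
```

```bash
python3 -m jog '{"translation":[[0.006,0,0],[0.012,0,0],[0.018,0,0],[0.024,0,0],[0.030,0,0],[0.036,0,0]],"yaw":[0,0,0,0,0,0],"jaw":[1,1,1,1,1,1]}'; python3 - <<'E'
from h import *
s=st();w=ctrl.get_image("wrist");sc=ctrl.get_image("scene");cv2.imwrite("pics/a4.png",np.hstack([w["pixels"][:,160:400],cv2.resize(sc["pixels"][150:290,170:350],(540,420))]))
E
```

```text
time: 6.9
position: [0.5358, 0.0219, 0.3476]
tool_rot: [2.378, 2.053, 0.0]
ft_force: [-0.5, 0.3, 0.3]
grip_width: 0.006
grip_force: 0.0
```

View pics/a4.png

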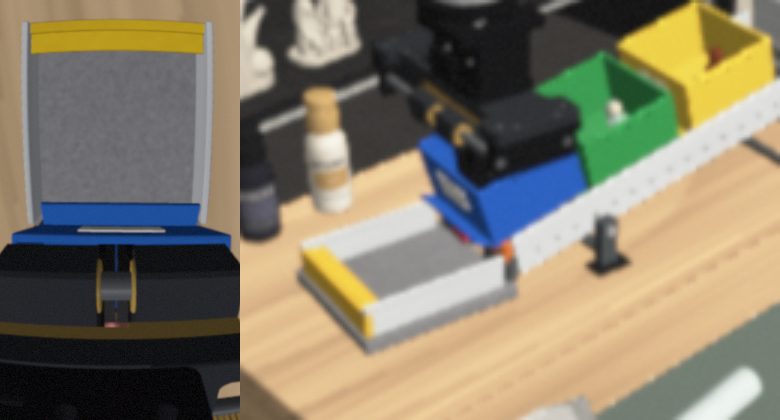

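```bash
python3 -m jog '{"translation":[[0.006,0,0.003],[0.012,0,0.006],[0.018,0,0.008],[0.024,0,0.010],[0.030,0,0.012],[0.036,0,0.014],[0.042,0,0.015],[0.048,0,0.015]],"yaw":[0,0,0,0,0,0,0,0],"jaw":[1,1,1,1,1,1,1,1]}'
```

```text
time: 8.0
position: [0.5376, 0.0294, 0.3455]
tool_rot: [2.378, 2.048, -0.001]
ft_force: [-1.0, -5.3, 3.8]
grip_width: 0.005
grip_force: 3.5
```

```bash
python3 -m jog '{"translation":[[0.006,0,0],[0.012,0,0],[0.018,0,0],[0.024,0,0],[0.030,0,0],[0.036,0,0],[0.042,0,0],[0.048,0,0]],"yaw":[0,0,0,0,0,0,0,0],"jaw":[1,1,1,1,1,1,1,1]}'
```

```text
time: 9.0
position: [0.5386, 0.0409, 0.3446]
tool_rot: [2.378, 2.053, -0.0]
ft_force: [0.5, -0.1, -0.1]
grip_width: 0.001
grip_force: 0.0
```

```bash
python3 -m jog '{"translation":[[0.006,0,0],[0.012,0,0],[0.018,0,0],[0.024,0,0],[0.030,0,0],[0.036,0,0]],"yaw":[0,0,0,0,0,0],"jaw":[1,1,1,1,1,1]}'; python3 - <<'E'
from h import *
s=st();w=ctrl.get_image("wrist");sc=ctrl.get_image("scene");cv2.imwrite("pics/a5.png",np.hstack([w["pixels"][:,160:400],cv2.resize(sc["pixels"][150:290,170:350],(540,420))]))
E
```

```text
time: 9.75
position: [0.5397, 0.0481, 0.3446]
tool_rot: [2.378, 2.053, 0.0]
ft_force: [1.1, 0.1, 0.6]
grip_width: 0.005
grip_force: 0.0
```

View pics/a5.png

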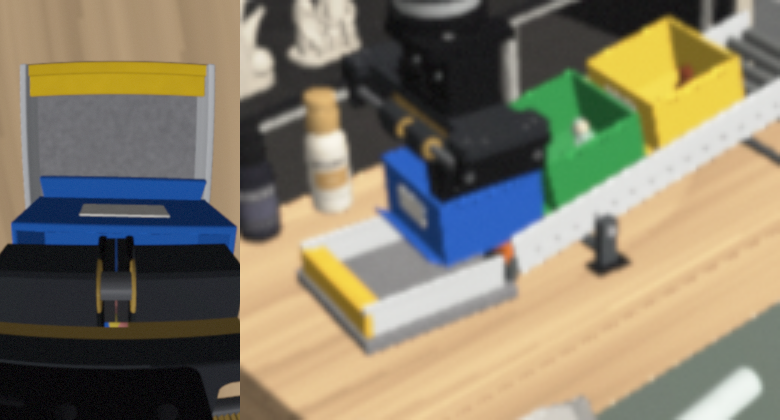

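```bash
cat >> h.py <<'E'
def cols():
    # column-centre profile in the wrist view: rows of blue runs, brightness steps
    s=st();w=ctrl.get_image("wrist");px=w["pixels"][:260,222:232].astype(int).mean(1)
    b=px[:,0]-px[:,2]; r=np.nonzero(b>50)[0]; runs=np.split(r,np.nonzero(np.diff(r)>1)[0]+1)
    g=np.abs(np.diff(px.sum(1)));print("blue",[(int(x[0]),int(x[-1])) for x in runs if len(x)>1],"edges",[(int(i),int(g[i])) for i in np.nonzero(g>35)[0] if i>20])
E
python3 -c "from h import *;cols()"
python3 -m jog '{"translation":[[0.006,0,0],[0.012,0,0],[0.018,0,0],[0.024,0,0],[0.030,0,0]],"yaw":[0,0,0,0,0],"jaw":[1,1,1,1,1]}'; python3 -c "from h import *;cols()"
```

```text
blue [(177, 244)] edges [(61, 45), (175, 65), (176, 35), (196, 38), (197, 61), (223, 43), (224, 39), (243, 44), (244, 91), (245, 66)]
time: 10.52
position: [0.5406, 0.054, 0.3446]
tool_rot: [2.378, 2.053, 0.0]
ft_force: [0.3, 0.2, -0.0]
grip_width: 0.006
grip_force: 0.0
blue [(187, 244)] edges [(70, 73), (185, 40), (186, 67), (207, 67), (236, 37), (237, 40), (243, 44), (244, 91), (245, 60)]
```

```bash
cat >> h.py <<'E'
from scipy.optimize import least_squares
A=np.radians(-8.39);U=np.array([np.cos(A),np.sin(A)]);V=np.array([-U[1],U[0]]);O=np.array([.5382,.0272])
def rk(p,z): # pixel ray -> rack y (m) at rack z
    pass
def proj(im,s,x,y,z): # rack coords (m) -> wrist pixel
    X=np.r_[O+U*x+V*y,.105+z];R=Ro.from_rotvec(s["tool_rot"]).as_matrix();M=np.array(im["mount"])
    c=M[:3,:3].T@(R.T@(X-s["position"])-M[:3,3]);r=np.hypot(c[0],c[1]);t=np.arctan2(r,c[2])
    return im["cx"]+im["fx"]*t*c[0]/r, im["cy"]+im["fx"]*t*c[1]/r
def fit(tip,base,rim,x=-.043,free=False):
    s=st();w=ctrl.get_image("wrist")
    def pts(p):
        y0,th,z0=p  # th>0 nose down
        if not free: # underside tangent to bar
            z0=.036+.008*np.cos(th)+ (-.006+.008*np.sin(th)-y0)*-np.tan(th)*1; z0=z0
        return [(y0+a*np.cos(th)+b*np.sin(th), z0-a*np.sin(th)+b*np.cos(th)) for a,b in((.059,.011),(.045,.013),(.045,.055))],z0
    def res(p): return [proj(w,s,x,*q)[1]-o for q,o in zip(pts(p)[0],(tip,base,rim))]+([] if free else [p[2]*0])
    r=least_squares(res,[.0,.1,.03],x_scale=[.01,.1,.01]);z0=pts(r.x)[1]
    if not free: z0=.036+.008*np.cos(r.x[1])-(r.x[0]+.006-.008*np.sin(r.x[1]))*np.tan(r.x[1])
    d=s["position"][:2]-O
    print("bin y0 %.1f z0 %.1f pitch %.1f deg"%(r.x[0]*1e3,z0*1e3,np.degrees(r.x[1])),"res",np.round(r.fun,1),"finger x %.1f y %.1f tipz %.1f"%(d@U*1e3,d@V*1e3,(s["position"][2]-.105-.1822)*1e3))
E
python3 -c "
from h import *
fit(186,207,236.5);fit(186,207,236.5,free=True)"
```

```text
bin y0 6.7 z0 43.6 pitch 1.8 deg res [-2.6  2.8 -0.1  0. ] finger x -1.6 y 27.1 tipz 57.4
bin y0 -1.9 z0 -2.3 pitch -6.0 deg res [0. 0. 0.] finger x -1.6 y 26.9 tipz 57.4
```

```bash
python3 -m jog '{"translation":[[0.006,0,0.003],[0.012,0,0.006],[0.018,0,0.009],[0.024,0,0.012],[0.030,0,0.015],[0.036,0,0.015]],"yaw":[0,0,0,0,0,0],"jaw":[1,1,1,1,1,1]}'; python3 -c "from h import *;cols()"
```

```text
time: 11.42
position: [0.5416, 0.0611, 0.3415]
tool_rot: [2.378, 2.053, 0.0]
ft_force: [-0.6, -0.5, 0.1]
grip_width: 0.006
grip_force: 0.0
blue [(202, 243)] edges [(80, 63), (81, 42), (200, 81), (201, 53), (203, 35), (220, 38), (221, 58)]
```

```bash
python3 -m jog '{"translation":[[0.006,0,0],[0.012,0,0],[0.018,0,0],[0.024,0,0],[0.030,0,0],[0.036,0,0]],"yaw":[0,0,0,0,0,0],"jaw":[1,1,1,1,1,1]}'; python3 -c "from h import *;cols()"
```

```text
time: 12.22
position: [0.5427, 0.0684, 0.3416]
tool_rot: [2.378, 2.053, 0.001]
ft_force: [0.7, 0.1, 0.2]
grip_width: 0.004
grip_force: 0.0
blue [(201, 244)] edges [(91, 37), (92, 63), (198, 43), (199, 73), (201, 41), (220, 37), (221, 65), (236, 36), (237, 42), (243, 46), (244, 83), (245, 58)]
```

```bash
python3 -c "
from h import *
fit(199.5,221,237)"; python3 -m jog '{"translation":[[0.006,0,0.003],[0.012,0,0.006],[0.018,0,0.009],[0.024,0,0.012],[0.030,0,0.015],[0.036,0,0.018]],"yaw":[0,0,0,0,0,0],"jaw":[1,1,1,1,1,1]}'; python3 -c "from h import *;cols()"
```

```text
bin y0 11.7 z0 40.6 pitch 11.4 deg res [-2.   2.2 -0.1  0. ] finger x -1.6 y 41.6 tipz 54.5
time: 13.08
position: [0.5437, 0.0752, 0.3378]
tool_rot: [2.378, 2.052, -0.0]
ft_force: [-0.5, 0.6, 0.1]
grip_width: 0.005
grip_force: 0.0
blue [(188, 244)] edges [(102, 65), (103, 40), (186, 61), (187, 38), (243, 38), (244, 75), (245, 43)]
```

```bash
python3 - <<'E'
from h import *
s=st();w=ctrl.get_image("wrist");sc=ctrl.get_image("scene");cv2.imwrite("pics/a6.png",np.hstack([w["pixels"][:,160:400],cv2.resize(sc["pixels"][150:290,170:350],(540,420))]))
E
```

```text
(no output)
```

View pics/a6.png

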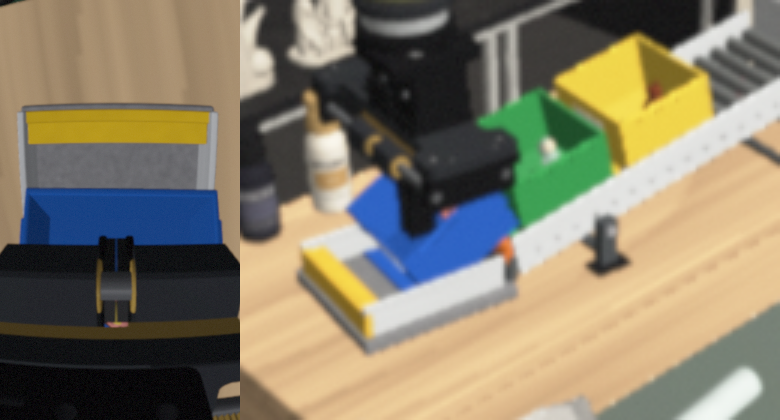

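The bin has tipped nose-down into the dock, with its rim at wrist row ~187, and green and yellow have rolled forward. I'll work out its tilt from the rim row.

```bash
cat >> h.py <<'E'
def tipfit(row):
    from scipy.optimize import brentq
    s=st();w=ctrl.get_image("wrist")
    # front corner (yf,.012); underside tangent to bar (-.006,.036,r .008)
    def th(yf): return brentq(lambda t:(yf+.006)*np.sin(t)-(.036-.012)*np.cos(t)-.008,0,1.2)
    f=lambda yf:proj(w,s,-.0,yf+.055*np.sin(th(yf)),.012+.055*np.cos(th(yf)))[1]-row
    yf=brentq(f,.02,.12);d=s["position"][:2]-O;t=th(yf);tz=s["position"][2]-.105-.1822
    print("yf %.1f pitch %.1f"%(yf*1e3,np.degrees(t)),"finger y %.1f tipz %.1f"%(d@V*1e3,tz*1e3),"wall at tip y %.1f"%((yf+(tz-.012)*np.tan(t)-.004/np.cos(t))*1e3))
E
python3 -c "from h import *;tipfit(187)"
```

```text
yf 65.9 pitch 24.5 finger y 48.4 tipz 50.7 wall at tip y 79.1
```

```bash
python3 -m jog '{"translation":[[0.015,0,0.005],[0.03,0,0.01],[0.04,0,0.03],[0.045,0,0.05],[0.05,0,0.075],[0.054,0,0.1],[0.060,0,0.1],[0.066,0,0.1]],"yaw":[0,0,0,0,0,0,0,0],"jaw":[1,1,1,1,1,1,1,1]}'; python3 -c "from h import *;cols()"
```

```text
time: 14.28
position: [0.5455, 0.0886, 0.3177]
tool_rot: [-2.378, -2.053, 0.0]
ft_force: [0.7, -0.8, 0.8]
grip_width: 0.005
grip_force: 0.2
blue [(208, 244)] edges [(124, 48), (125, 85), (127, 37), (132, 40), (133, 66), (135, 58), (136, 57), (206, 85), (208, 46), (217, 48), (243, 43), (244, 78), (245, 44)]
```

```bash
python3 -m jog '{"translation":[[0.006,0,0],[0.012,0,0],[0.018,0,0],[0.024,0,0],[0.030,0,0],[0.036,0,0]],"yaw":[0,0,0,0,0,0],"jaw":[1,1,1,1,1,1]}'; python3 -c "from h import *;cols()"
```

```text
time: 15.08
position: [0.5467, 0.0955, 0.318]
tool_rot: [2.378, 2.053, 0.0]
ft_force: [-0.8, -1.7, -0.7]
grip_width: 0.002
grip_force: 0.3
blue [(207, 244)] edges [(136, 75), (137, 78), (139, 42), (144, 35), (145, 68), (146, 44), (149, 59), (150, 54), (205, 64), (206, 60), (208, 40), (220, 41), (243, 43), (244, 80), (245, 44)]
```

```bash
python3 -m jog '{"translation":[[0.006,0,0],[0.012,0,0],[0.018,0,0],[0.024,0,0.004],[0.030,0,0.008],[0.036,0,0.012],[0.042,0,0.016],[0.048,0,0.02]],"yaw":[0,0,0,0,0,0,0,0],"jaw":[1,1,1,1,1,1,1,1]}'; python3 -c "from h import *;cols()"
```

```text
time: 16.12
position: [0.5481, 0.105, 0.3139]
tool_rot: [2.378, 2.052, -0.0]
ft_force: [-0.1, -2.4, 1.9]
grip_width: 0.008
grip_force: 1.0
blue [(207, 244)] edges [(153, 79), (154, 77), (156, 41), (157, 39), (162, 37), (163, 63), (164, 40), (169, 53), (170, 55), (171, 37), (205, 67), (206, 42), (226, 49), (243, 47), (244, 80), (245, 46)]
```

```bash
python3 -m jog '{"translation":[[0.006,0,0],[0.012,0,0],[0.018,0,0],[0.024,0,0],[0.030,0,0],[0.036,0,0],[0.042,0,0],[0.048,0,0]],"yaw":[0,0,0,0,0,0,0,0],"jaw":[1,1,1,1,1,1,1,1]}'; python3 -c "from h import *;cols()"
```

```text
time: 17.18
position: [0.5495, 0.1145, 0.314]
tool_rot: [2.378, 2.053, 0.0]
ft_force: [-0.7, -0.4, 0.4]
grip_width: 0.003
grip_force: 0.0
blue [(226, 243)] edges [(169, 69), (170, 90), (171, 40), (173, 41), (174, 37), (179, 42), (180, 61), (189, 67), (190, 47), (223, 85), (224, 95), (244, 35)]
```

```bash
python3 -m jog '{"translation":[[0.005,0,0.005],[0.010,0,0.01],[0.015,0,0.01],[0.020,0,0.01]],"yaw":[0,0,0,0],"jaw":[1,1,1,1]}'
```

```text
time: 17.73
position: [0.55, 0.1179, 0.3118]
tool_rot: [2.378, 2.052, -0.002]
ft_force: [-0.2, -1.9, 0.1]
grip_width: 0.007
grip_force: 1.2
```

```bash
python3 -m jog '{"translation":[[0.005,0,0],[0.010,0,0],[0.015,0,0],[0.020,0,0]],"yaw":[0,0,0,0],"jaw":[1,1,1,1]}'
```

```text
time: 18.23
position: [0.5504, 0.1191, 0.3117]
tool_rot: [2.379, 2.048, -0.009]
ft_force: [-3.4, -9.8, 3.2]
grip_width: 0.004
grip_force: 5.2
```

```bash
python3 -m jog '{"translation":[[-0.03,0,0],[-0.05,0,-0.05],[-0.05,0,-0.2],[-0.05,0,-0.38],[-0.15,0,-0.42],[-0.28,0,-0.42],[-0.38,0,-0.42],[-0.38,0,-0.42]],"yaw":[0,0,0,0,0,0,0,0],"jaw":[1,1,1,1,1,1,1,1]}'; python3 - <<'E'
from h import *
s=st();d=s["position"][:2]-O;print(d@U,d@V,s["position"][2]-.2872)
w=ctrl.get_image("wrist");sc=ctrl.get_image("scene");cv2.imwrite("pics/a7.png",np.hstack([w["pixels"][:,160:400],cv2.resize(sc["pixels"][150:290,170:350],(540,420))]))
px=w["pixels"].astype(int);b=(px[:,:,0]-px[:,:,2]>50)[:260]
r=np.nonzero(b[:,215:225].all(1))[0];print("blue rows",r.min(),r.max())
for y0,p,h in((59,0,0),(59,6.3,5)):
    t=np.radians(p);y0/=1e3
    for a,z in((.045,.055),(.045,.013),(-.045,.055)):
        print(p,a,z,np.round(proj(w,s,-.043,y0+a*np.cos(t)+z*np.sin(t),.012+h/1e3-a*np.sin(t)+z*np.cos(t)),1))
E
```

```text
time: 19.23
position: [0.5393, 0.0449, 0.3956]
tool_rot: [2.382, 2.048, -0.001]
ft_force: [0.1, -0.7, -0.1]
grip_width: 0.005
grip_force: 0.0
-0.001499243997074271 0.017666243498033675 0.1083579606953804
blue rows 87 227
0 0.045 0.055 [209.9  96.7]
0 0.045 0.013 [221.1  99.3]
0 -0.045 0.055 [215.7 233.1]
6.3 0.045 0.055 [209.8  87.7]
6.3 0.045 0.013 [221.   97.8]
6.3 -0.045 0.055 [212.5 229.3]
```

View pics/a7.png

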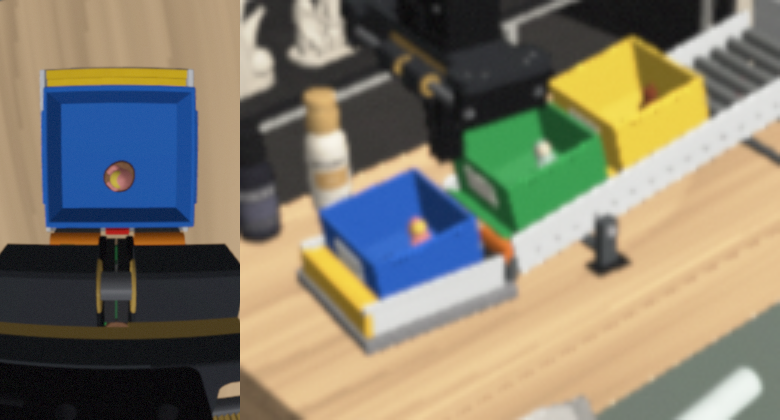

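The bin is home under the lip (front rim at row 87, predicted 87.7 for home with the tail up). The catch shows red behind it at crop (118,231), and green and yellow wait at the bar. Now I'll press the rear rim.

```bash
python3 -m jog '{"translation":[[0.012,0,0.04],[0.012,0,0.09],[0.012,0,0.12],[0.012,0,0.14],[0.012,0,0.15],[0.012,0,0.16],[0.012,0,0.17],[0.012,0,0.18]],"yaw":[0,0,0,0,0,0,0,0],"jaw":[1,1,1,1,1,1,1,1]}'
```

```text
time: 20.32
position: [0.5401, 0.0486, 0.3622]
tool_rot: [2.377, 2.05, 0.001]
ft_force: [-4.3, -4.1, 10.6]
grip_width: 0.005
grip_force: 5.6
```

```bash
python3 -m jog '{"translation":[[0,0,0.01],[0,0,0.018],[0,0,0.026],[0,0,0.034],[0,0,0.042],[0,0,0.042]],"yaw":[0,0,0,0,0,0],"jaw":[1,1,1,1,1,1]}'
```

```text
time: 21.08
position: [0.5399, 0.0498, 0.3543]
tool_rot: [2.377, 2.052, 0.002]
ft_force: [-6.6, -1.2, 17.1]
grip_width: 0.004
grip_force: 8.1
```

```bash
python3 -m jog '{"translation":[[0,0,0.01],[0,0,0.015],[0,0,0.015]],"yaw":[0,0,0],"jaw":[1,1,1]}'
```

```text
time: 21.45
position: [0.5398, 0.0498, 0.3541]
tool_rot: [2.377, 2.052, 0.003]
ft_force: [-11.4, -1.7, 28.7]
grip_width: 0.005
grip_force: 14.6
```

```bash
python3 -m jog '{"translation":[[0,0,-0.06],[0,0,-0.15],[0,0,-0.25],[0,0,-0.25],[0,0,-0.25],[0,0,-0.25]],"yaw":[0,0,0,0,0,0],"jaw":[1,1,1,1,1,1]}'; python3 - <<'E'
from h import *
s=st();w=ctrl.get_image("wrist");cv2.imwrite("pics/a8.png",w["pixels"])
px=w["pixels"].astype(int);b=(px[:,:,0]-px[:,:,2]>50)[:260]
r=np.nonzero(b[:,215:225].all(1))[0];print("blue rows",r.min(),r.max())
for p,h in((0,0),(6.3,5)):
    t=np.radians(p)
    for a in(.045,-.045): print(p,a,np.round(proj(w,s,-.043,.059+a*np.cos(t)+.055*np.sin(t),.012+h/1e3-a*np.sin(t)+.055*np.cos(t)),1))
m=mask(w,0,5)|mask(w,174,179);y,x=np.nonzero(m[200:260,260:300]);print("red",len(x),x.min()+260,x.max()+260,y.min()+200,y.max()+200)
for z in(.043,.031):print([np.round(proj(w,s,0,yy,z),1)[1] for yy in(.0,.004,.008,.012)])
E
```

```text
time: 22.2
position: [0.5397, 0.0496, 0.3974]
tool_rot: [-2.377, -2.052, 0.003]
ft_force: [0.6, -0.5, -0.4]
grip_width: 0.006
grip_force: 0.0
blue rows 103 235
0 0.045 [212.1 103.9]
0 -0.045 [217.5 238.3]
6.3 0.045 [212.   94.9]
6.3 -0.045 [214.4 234.8]
red 35 267 284 237 238
[np.float64(243.8), np.float64(239.0), np.float64(234.1), np.float64(229.1)]
[np.float64(238.0), np.float64(233.3), np.float64(228.6), np.float64(223.8)]
```

The front rim at row 103 matches a flat bin (predicted 103.9). I'll move up and back so the catch is in view and check numerically that it sprang out.

```bash
python3 -m jog '{"translation":[[0,0,-0.2],[-0.1,0,-0.35],[-0.3,0,-0.35],[-0.4,0,-0.35],[-0.4,0,-0.35],[-0.4,0,-0.35]],"yaw":[0,0,0,0,0,0],"jaw":[1,1,1,1,1,1]}'; python3 - <<'E'
from h import *
s=st();w=ctrl.get_image("wrist")
m=mask(w,0,6,120,60)|mask(w,174,179,120,60)
n,l,st_,c=cv2.connectedComponentsWithStats(m)
for i in range(1,n):
    if st_[i][4]>15 and abs(c[i][0]-275)<40:print(st_[i],c[i])
px=w["pixels"];
u0,v0=map(int,proj(w,s,0,.010,.043))
print("col",u0,[(r,px[r,u0].tolist()) for r in range(v0-14,v0+14)])
for z in(.043,.031):print(z,[(yy,np.round(proj(w,s,0,yy,z),1)[1]) for yy in(-.006,0,.004,.008,.012,.016)])
print("rims",[np.round(proj(w,s,0,y,.067),1) for y in(.104,.014,.018)])
for k in("bin_first","bin_second","bin_third"):
    d=ctrl.silhouettes(k,w)[:1];print(k,[(round(q["p"],2),np.round(q["at"])) for q in d])
E
```

```text
time: 23.0
position: [0.5283, -0.0283, 0.4682]
tool_rot: [-2.376, -2.054, -0.0]
ft_force: [0.5, -0.8, -0.5]
grip_width: 0.005
grip_force: 0.0
[268 122  19  11 205] [277.         127.08780488]
col 278 [(108, [162, 86, 30]), (109, [161, 84, 31]), (110, [161, 84, 29]), (111, [159, 81, 31]), (112, [148, 76, 28]), (113, [146, 75, 28]), (114, [156, 80, 32]), (115, [162, 86, 36]), (116, [161, 85, 35]), (117, [157, 79, 26]), (118, [159, 84, 33]), (119, [150, 76, 45]), (120, [117, 58, 71]), (121, [62, 34, 97]), (122, [14, 15, 102]), (123, [19, 17, 104]), (124, [16, 18, 104]), (125, [12, 12, 113]), (126, [23, 25, 146]), (127, [29, 30, 163]), (128, [25, 29, 166]), (129, [26, 31, 162]), (130, [27, 30, 158]), (131, [32, 35, 166]), (132, [47, 49, 163]), (133, [84, 81, 139]), (134, [115, 111, 122]), (135, [120, 116, 116])]
0.043 [(-0.006, np.float64(140.3)), (0, np.float64(133.8)), (0.004, np.float64(129.5)), (0.008, np.float64(125.1)), (0.012, np.float64(120.8)), (0.016, np.float64(116.5))]
0.031 [(-0.006, np.float64(139.2)), (0, np.float64(133.0)), (0.004, np.float64(128.9)), (0.008, np.float64(124.7)), (0.012, np.float64(120.5)), (0.016, np.float64(116.4))]
rims [array([279.2,  16. ]), array([279.1, 119.1]), array([279.1, 114.4])]
bin_first [(0.96, array([279.,  66.]))]
bin_second [(0.77, array([276., 191.]))]
bin_third [(0.52, array([276., 325.]))]
```

The red runs from the dock's rear edge right up to the bin's rear wall (y ≈ 0–12 mm), so the catch is out over the ledge and the bin is flat.

```bash
python3 -c "
from bench import ctrl
print(ctrl.close_job())"
```

```text
the job is handed in; nothing more can be done
None
```

I handed the job in at about 23 s: the blue bin is home under the lip and lying flat, the red catch measures fully out over its rear ledge, the green and yellow bins wait at the stop bar, and the arm touched none of the bottles, jars or tin.

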